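# Index the funnel arm over to the crucible

### The job

The funnel's swing arm is locked by a spring index pin in the middle hole of the curved rail. Hook a fingertip under the red pull ring from its open outer side, away from the post (without pinching the ring or the pin between the fingers), lift the pin out, swing the arm one hole towards the white crucible so that the funnel stands over the crucible, and let the pin drop fully into that hole. Leave the crucible, the beaker and everything else on the bench where they are.

Things in the scene. Friction and masses are not known exactly. Their poses are not given: they have to be found in the camera images.
- stand: fixed stand: grey foot 88 mm wide with a post, and a curved aluminium rail (161 to 199 mm from the post's axis, 58 degrees to either side) on thin legs. Origin on the bench on the post's vertical axis, about which the arm turns. -x points from the post to the rail's middle hole, roughly to the robot's right; z up
- middle_hole (a point): middle hole of the rail, at the rail's top, 90 mm above the bench; fixed. Five holes, each 14 mm long along the rail, lie 180 mm from the post's axis, 25 degrees apart, at joint swing_arm = -0.873, -0.436, 0, 0.436, 0.873
- swing_arm (a joint): angle of the blue swing arm about the post, rad; 0 with the pin in the middle hole, grows counter-clockwise seen from above (the ring moves away from the robot). Stops at -1 and 1. Friction 0.12 N m (0.7 N at the ring): with the pin up it stays where it is left; 0.01 rad of play either way with the pin in a hole. Arm's top 106 mm above the bench
- index_pin (a joint): height of the pin, m: 0 fully down in a hole, 0.026 upper stop. It reaches 12 mm into the rail: clear of the hole above 0.012; let go between holes it rests on the rail at 0.012. A spring presses it down, 3 N down, 6 N at the top, plus 0.6 N weight. Diameter 10 mm; its round tip slips into a hole from about 4 mm off. 180 mm from the post's axis
- ring_center (a point): centre of the opening of the red pull ring on top of the pin; moves with it. Opening 50 mm wide (32 mm at its very top) by 38 mm high, round bar 8 mm thick. It faces out along the arm and leans back 30 degrees, top towards the post: a fingertip sloping down and towards the post goes straight in. 163 mm above the bench (pin down), 168.5 mm from the post's axis; x to the post, z up
- pin_head (a point): centre of the top of the pin's 18 mm wide steel head, just under the ring, 139 mm above the bench with the pin down; the ring's lower bar lies directly on it. Moves with the pin
- ring_top (a point): middle of the ring's straight top bar (on its centre line), 20 mm higher and 11.5 mm nearer the post than ring_center; moves with the pin; same axes
- ring_left (a point): middle of the ring's side bar on the stand's +y side, 29 mm to the side of ring_center (on the bar's centre line); moves with the pin
- ring_right (a point): middle of the ring's side bar on the stand's -y side, 29 mm to the side of ring_center; moves with the pin
- funnel_outlet (a point): lower end of the white funnel's stem, fixed to the swing arm 90 mm from the post's axis, 70 mm above the bench. The funnel's rim is 69 mm wide and 143 mm above the bench
- crucible: white porcelain crucible, 44 mm wide, 36 mm tall, loose; origin at the centre of its underside. Stands on the bench inside the rail under one of the two neighbouring funnel stations, at swing_arm = +0.436 or -0.436; which one varies
- beaker: small glass beaker, 46x52 mm, 56 mm tall, loose, at the other neighbouring station; origin at the centre of its underside. The funnel passes clear over both vessels
- red_jar: white sample jar with red screw cap, 45 mm wide, 63 mm tall; origin at the centre of its underside; a bystander
- green_jar: white sample jar with green screw cap, 45 mm wide, 63 mm tall; origin at the centre of its underside; a bystander
- brass_weight: brass calibration weight, 21 mm wide, 24 mm tall; origin at the centre of its underside; a bystander
- timer: pale digital timer with three buttons, 62x66x18 mm, lying flat; origin at the centre of its underside; a bystander
- tape: roll of masking tape lying flat, 69 mm wide, 19 mm tall; origin at the centre of its underside; a bystander
- box: closed blue sample box, 75x115x34 mm; origin at the centre of its underside; a bystander
- flask: conical flask with orange stopper, 67 mm wide, 106 mm tall; origin at the centre of its underside; a bystander
- filler: red rubber pipette filler bulb, 54x84x53 mm; origin at the centre of its underside; a bystander

How it is judged:
By the outcome, as a careful person would: the job done as asked, in the order asked, and still so for the second after the job is handed in, with the robot touching nothing.
It also fails if it takes over 53 s, if anything falls off the work surface, if the arm or the gripper's body presses on something with over 40 N, if the wrist force passes 120 N, or if a joint passes its speed limit or range.

### The arm

A 7-joint arm with a two-finger parallel gripper is mounted at the origin on a cart in front of the work surface, level with it; the furniture and walls round the work are solid. World frame = base frame: x ahead of the robot, y to its left, z up, the work surface at z = 0. Lengths are in m, angles in degrees, forces in N, time in s.
With the tool pointing down it reaches from about 0.425 to 0.825 m from the base axis. Payload 3.6 kg.
Tool frame: the origin (TCP) lies between the finger pads; the fingertips stand 8 mm ahead of it and the grasp point (between the pads) lies 11 mm behind it; z points along the fingers, y is the line along which they close (so a half turn about z gives the same grasp; the last joint's range is limited). The gripper opens to 93 mm and grips with 3 to 60 N. Pads are 15 mm wide; open, the fingers measure 128 mm over their backs; the gripper's body (75 mm by 188 mm) begins 65 mm behind the grasp point.
Start: joints at [65.231, 35.231, -0.722, 81.555, 0.464, 63.22, -2.315], TCP at [0.257, -0.597, 0.227] pointing down, gripper open.
Joint ranges: [-178.69, 178.69], [-17.37, 117.87], [-77.05, 75.6], [15.02, 138.74], [-78.02, 258.01], [0.78, 113.62], [-162.83, 162.83]. Speed limits (degrees/s): [159.86, 159.86, 180, 180, 180, 180, 180].

### API

Orientations are given as a 3x3 rotation matrix whose columns are the frame's x, y, z axes.
In Python, from workcell import state, grab_frame, camera_model, job_done gives the robot as it stands. The module is installed in compiled form; this text tells all that it offers.
- The arm moves only by the tool jog_arm, never from a script. Its argument "series" is a list of rows, each a list of 3 entries, a list of its own where there are three numbers: the opening in per cent of the stroke, from 0 (shut) to 100 (fully open), then the shift along the tool's x, y, z in m, then the turn, a rotation vector about the tool's x, y, z in degrees. A call has exactly 8 rows; each row is the pose to reach, as a shift and turn from the pose commanded when the call began, along the tool's axes at that moment; what a row does not reach only later rows make up. A row lasts 1/12 s, in which the tool goes at most 41.7 mm and 7.16 degrees, less where a joint would pass 70% of its speed; a pose out of reach is approached as far as the arm can. A call with a gripper value outside its range is refused whole. The fingers move at their own pace and stop on an object; "newtons" is the grip in N (left out, the last holds). Time passes only in rows, so rows that repeat a pose let the fingers close, or fill a call up. It gives the time, the measured TCP pose, the force, the opening and the grip force at its end, in the units of the state.
- state(): the state, without advancing time (a new reading comes with each control period).
- grab_frame(name): name is "side" or "top" or "wrist"; returns the picture (384x512x3 uint8, red, green, blue); there is no depth.
- camera_model(name): a dict with "intrinsics" (3x3 intrinsics, pixels), "origin" and "orientation" of the camera in the world. Camera axes: x right, y up, looking along -z (the intrinsics and any distortion apply to the point x, -y, -z); pixel columns grow to the right and rows downward; lengths in m; the calibration is good to about 2 mm. A picture is of the moment at which its call begins: read the wrist's pose just before it. camera_model takes no time and is no camera call; for the wrist camera it gives the pose at the moment of the call.
- job_done(): hands the job in; it is judged then, once.
The state is a dict: "time": time; "q": joint angles; "joint_vel": joint speeds; "effort": joint torques, N m; "tcp_pos": TCP position; "ee_rot": TCP orientation; "ft_force": force on the tool from outside, world axes, zero at the start; "ft_torque": the same for the moment, N m; "grip_width": finger opening in m; "finger_force": force on a finger pad.
Only numpy, scipy, OpenCV 4.12 (cv2) and the standard library are available. Lean on these libraries where they do the work, as an engineer would, in place of code of your own. Each camera call takes 0.05 s, during which the arm holds its last target. There are 200 camera calls.

## Working session

There is one attempt and no reset: what is moved stays moved. The work goes in short steps, Python scripts to look and compute and a tool call to move; the robot and the scene stay as the last step left them, time stands still between calls to the robot, and variables do not carry over. Pictures are saved under pics/ and viewed, at most 10 in all, crops included, and the job is handed in when it is done.

Besides the shell and the picture viewer there is one more tool, called after "Emit:" by a JSON object that holds its "fn" and its "kwargs", one argument or row to a line. jog_arm: Moves the arm, as the interface text tells. Its arguments: {"type":"object","properties":{"series":{"type":"array","items":{"type":"array"}},"newtons":{"type":"number"}},"required":["series"]}

```bash
mkdir -p pics; python3 - <<'E'
from workcell import *
import cv2,numpy as np
s=state();print(s['time'],s['tcp_pos'],s['ee_rot'],s['grip_width'])
for n in('side','top'):
    m=camera_model(n);print(n,m)
    cv2.imwrite(f'pics/{n}0.png',grab_frame(n)[:,:,::-1])
E
```

```text
0.0 [ 0.25628725 -0.59651415  0.2255153 ] [[ 9.18771879e-01  3.94787536e-01 -1.01746081e-03]
 [ 3.94788846e-01 -9.18769068e-01  2.27299401e-03]
 [-3.74618102e-05 -2.49004516e-03 -9.99996899e-01]] 0.09243703991426037
side {'intrinsics': array([[420.37455774,   0.        , 258.17255723],
       [  0.        , 420.37455774, 200.89966649],
       [  0.        ,   0.        ,   1.        ]]), 'origin': array([0.35514851, 1.52696758, 0.93933791]), 'orientation': array([[-0.99328083,  0.04594155, -0.10621942],
       [-0.11551022, -0.44996687,  0.88554345],
       [-0.00711198,  0.89186277,  0.45225018]])}
top {'intrinsics': array([[399.06884762,   0.        , 252.65718218],
       [  0.        , 399.06884762, 193.46293602],
       [  0.        ,   0.        ,   1.        ]]), 'origin': array([ 0.23347349, -0.02600684,  1.65791745]), 'orientation': array([[ 0.00456257,  0.98098523, -0.19402877],
       [-0.99998291,  0.0037663 , -0.00447259],
       [-0.00365678,  0.19404586,  0.98098564]])}
```

View pics/side0.png

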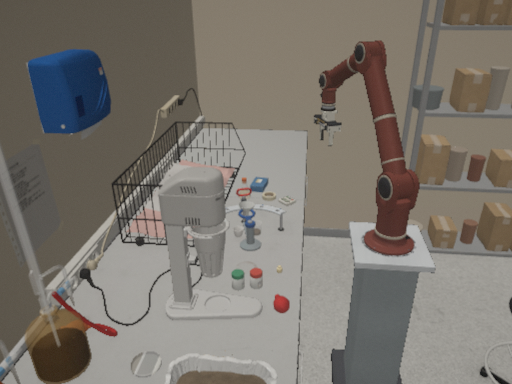

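View pics/top0.png

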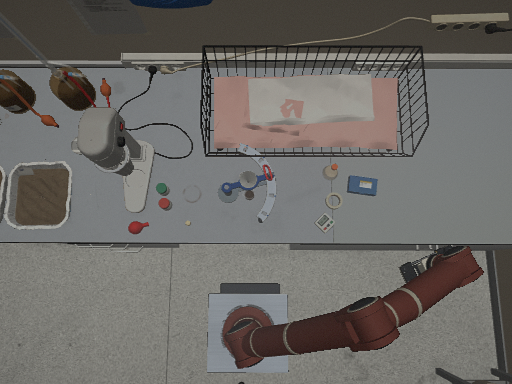

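The top view shows the stand's post near (228,188), the rail right of it, and the ring near (267,172). The side view shows the post near (250,240) and the ring near (244,192). I'll enlarge both.

```bash
python3 - <<'E'
import cv2
a=cv2.imread('pics/top0.png')[135:230,205:305];b=cv2.imread('pics/side0.png')[165:255,205:305]
cv2.imwrite('pics/c1.png',cv2.resize(a,None,fx=6,fy=6,interpolation=cv2.INTER_CUBIC))
cv2.imwrite('pics/c2.png',cv2.resize(b,None,fx=6,fy=6,interpolation=cv2.INTER_CUBIC))
E
```

```text
(no output)
```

View pics/c1.png

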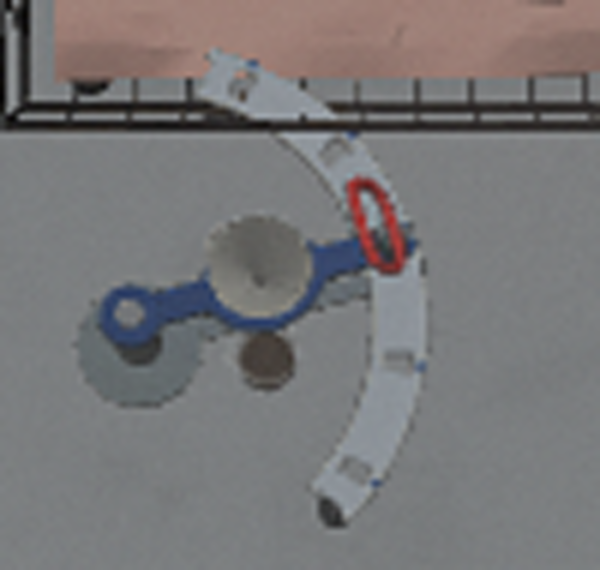

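View pics/c2.png

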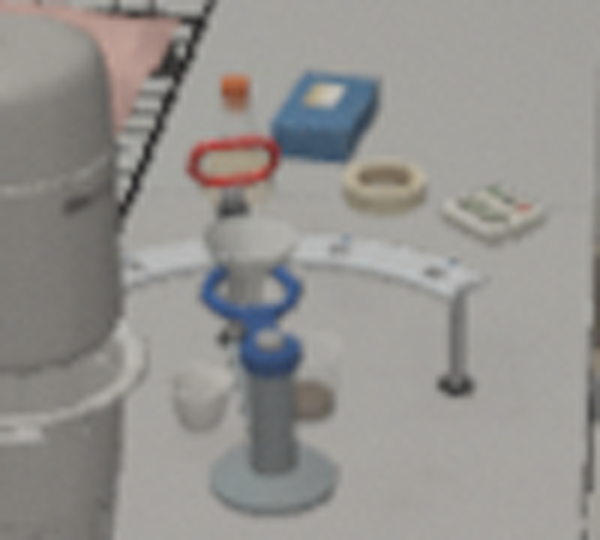

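Ring and stand are clear in both crops. In the side view (+x to the left), the crucible is on the far (+x) side at crop (200,395). The beaker with brown content is on the near side at (315,385). So the target is swing_arm = +0.436. Next I'll fit the stand pose, the ring, and the basket rim, which is a possible obstacle.

```bash
cat > h.py <<'E'
import numpy as np,cv2
from workcell import *
from scipy.optimize import least_squares
def proj(m,P):
    p=(np.atleast_2d(P)-m['origin'])@m['orientation'];p=p*[1,-1,-1]
    q=p@m['intrinsics'].T;return q[:,:2]/q[:,2:]
def tri(obs):
    return least_squares(lambda P:np.concatenate([(proj(m,P)[0]-uv) for m,uv in obs]),[.5,-.1,.1])
def stand2w(p,P):
    c,s=np.cos(p[2]),np.sin(p[2]);P=np.atleast_2d(P)
    return np.c_[p[0]+c*P[:,0]-s*P[:,1],p[1]+s*P[:,0]+c*P[:,1],P[:,2]]
def red(img):
    h=cv2.cvtColor(img,cv2.COLOR_RGB2HSV);return ((h[...,0]<8)|(h[...,0]>172))&(h[...,1]>130)&(h[...,2]>70)
E
python3 - <<'E'
from h import *
T,S=camera_model('top'),camera_model('side')
ct=lambda u,v:np.array([u/6+205,v/6+135])-.4
cs=lambda u,v:np.array([u/6+205,v/6+165])-.4
hole=lambda a:[-.18*np.cos(a),-.18*np.sin(a),.09]
def cen(n,x0,x1,y0,y1):
    im=cv2.cvtColor(cv2.imread(f'pics/{n}0.png'),cv2.COLOR_BGR2RGB);r=red(im)[y0:y1,x0:x1];y,x=np.nonzero(r)
    print(n,len(x),x.min()+x0,x.max()+x0,y.min()+y0,y.max()+y0);return np.array([(x.min()+x.max())/2+x0,(y.min()+y.max())/2+y0])
rt=cen('top',258,278,160,184);rs=cen('side',232,256,184,200)
ring=tri([(T,rt),(S,rs)]);print('ring',ring.x,ring.fun)
a=np.deg2rad(25)
F=[(T,ct(130,313),[0,0,.115]),(T,ct(243,85),hole(2*a)),(T,ct(337,150),hole(a)),(T,ct(400,360),hole(-a)),(T,ct(353,468),hole(-2*a)),
(S,cs(340,243),hole(-a)),(S,cs(433,270),hole(-2*a)),(S,cs(133,265),hole(a)),(S,cs(274,478),[0,0,.01]),
(T,rt,[-.1685,0,.163]),(S,rs,[-.1685,0,.163])]
f=lambda p:np.concatenate([proj(m,stand2w(p,P))[0]-uv for m,uv,P in F])
r=least_squares(f,[.45,0,1.4],loss='soft_l1');print(r.x,np.rad2deg(r.x[2]));print(f(r.x).reshape(-1,2).round(2))
for n,P in dict(ring=[-.1685,0,.163],rt=[-.157,0,.183],h0=hole(0),h1=hole(a),outdir=[-1,0,0]).items(): print(n,stand2w(r.x,P)[0].round(4))
for n,t,s in (('rimNear',(201,156),(194,241)),('rimfar',(424,155),(245,124)),('box',(362,186),(259,183)),('flasktop',(333.5,168),(244,179.5))):
    q=tri([(T,np.array(t)),(S,np.array(s))]);print(n,q.x.round(3),q.fun.round(1))
E
```

```text
top 44 263 271 165 179
side 27 237 250 188 195
ring [ 0.61192846 -0.07417928  0.1638601 ] [ 0.01397682  0.4155412  -0.44671011 -0.11331042]
[0.56491771 0.08600894 1.85398359] 106.22543501888495
[[-0.12  0.08]
 [-0.12  0.11]
 [-0.46  0.18]
 [-0.37  0.44]
 [ 0.42  0.38]
 [-0.36  0.53]
 [ 0.23 -0.14]
 [-0.57 -0.2 ]
 [-0.73 -1.58]
 [ 0.42  0.45]
 [-0.4  -0.09]]
ring [ 0.612  -0.0758  0.163 ]
rt [ 0.6088 -0.0647  0.183 ]
h0 [ 0.6152 -0.0868  0.09  ]
h1 [ 0.6835 -0.0494  0.09  ]
outdir [ 0.8443 -0.8742  0.    ]
rimNear [0.738 0.199 0.069] [-0.5 -7.5  6.7  2. ]
rimfar [ 0.658 -0.63   0.287] [-0.1 -3.   4.4  1.2]
box [ 0.591 -0.477  0.022] [ 0.  0. -0. -0.]
flasktop [ 0.648 -0.344  0.098] [-0.  -0.1  0.1  0. ]
```

```bash
python3 - <<'E'
from h import *
b=cv2.imread('pics/side0.png')[115:250,115:255]
a=cv2.imread('pics/top0.png')[125:165,190:440]
c=np.zeros((600,800,3),np.uint8)
b=cv2.resize(b,None,fx=3.2,fy=3.2,interpolation=cv2.INTER_CUBIC);a=cv2.resize(a,None,fx=3.2,fy=3.2,interpolation=cv2.INTER_CUBIC)
c[:432,:448]=b;c[440:568,:800]=a
cv2.imwrite('pics/c3.png',c)
s=state();m=camera_model('wrist');R=s['ee_rot']
print('cam in tool',R.T@(m['origin']-s['tcp_pos']),R.T@m['orientation'],m['intrinsics'])
E
```

```text
cam in tool [ 0.07774642  0.00184762 -0.15695294] [[ 1.81872016e-04  9.59651563e-01  2.81191828e-01]
 [ 9.99999344e-01  1.43546717e-04 -1.13668569e-03]
 [-1.13118637e-03  2.81191850e-01 -9.59650907e-01]] [[291.66296636   0.         252.06263767]
 [  0.         291.66296636 191.51500811]
 [  0.           0.           1.        ]]
```

View pics/c3.png

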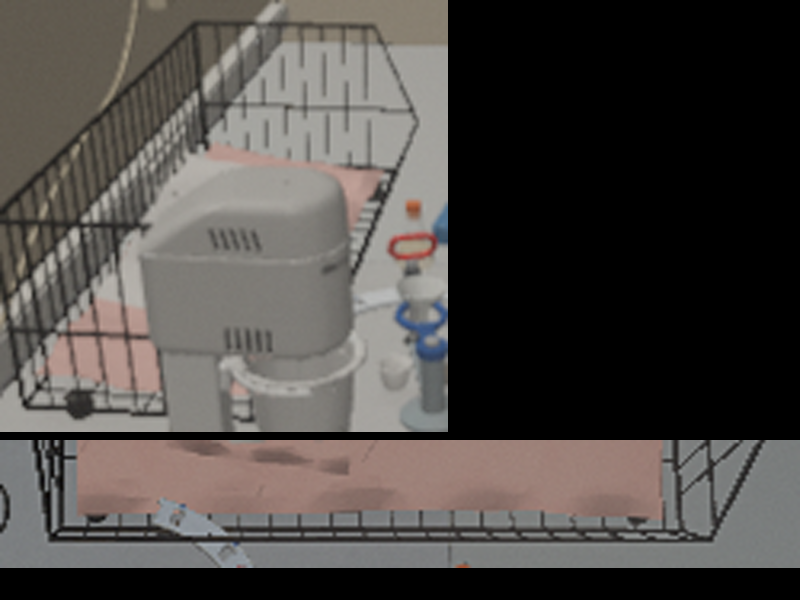

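The side crop shows that the basket's end panel has its most forward lip at about crop (415,120), mid-height. That lip runs along the front, to the left of the ring. In the top crop the lip's corners are at (712,540) and (52,540).

```bash
python3 - <<'E'
from h import *
T,S=camera_model('top'),camera_model('side')
for n,t,s in (('lip',(412.5,156.2),(244.7,152.5)),('bot',(402,153.5),(236,173)),('topfront',(427,122),(232,123))):
    q=tri([(T,np.array(t)),(S,np.array(s))]);print(n,q.x.round(3),q.fun.round(1))
# lip line: near end from top view at z candidates
for z in (.08,.1,.12,.15):
  q=least_squares(lambda p:(proj(T,[p[0],p[1],z])[0]-[206.2,156.2]),[.7,.1]);print(z,q.x.round(3))
E
```

```text
lip [ 0.691 -0.656  0.123] [ 0.   0.1 -0.1 -0. ]
bot [ 0.743 -0.665 -0.008] [-0.  -0.2  0.3  0.1]
topfront [ 0.764 -0.647  0.294] [ 0.1  1.2 -1.7 -0.5]
0.08 [0.701 0.173]
0.1 [0.695 0.17 ]
0.12 [0.689 0.168]
0.15 [0.68  0.164]
```

The stand fit is good to a few mm: ring at (0.612,-0.076,0.163) and outward direction (0.279,-0.960). The basket lip is low (z≈0.12) and open above, so the tilted gripper passes over it. Next: work out the approach pose, with fingers shut, 40° below horizontal and the camera on the upper side.

```bash
cat >> h.py <<'E'
from scipy.spatial.transform import Rotation as Ro
ST=np.array([.5649,.0860,1.8540])
def pose(th,r,z,beta,dyaw=0):
    "TCP at stand-polar radius r, arm angle th, height z; tool aimed at post, beta deg below horizontal"
    P=stand2w(ST,[-r*np.cos(th),-r*np.sin(th),z])[0]
    a=ST[2]+np.pi+th+dyaw;o=np.array([np.cos(a),np.sin(a),0]);b=np.deg2rad(beta)
    zz=-o*np.cos(b)-np.array([0,0,np.sin(b)]);y=np.array([-o[1],o[0],0]);return P,np.c_[np.cross(y,zz),y,zz]
def rel(s,P,R,Rc=None,Pc=None):
    R0=s['ee_rot'] if Rc is None else Rc;P0=s['tcp_pos'] if Pc is None else Pc
    return (R0.T@(P-P0)).round(4),Ro.from_matrix(R0.T@R).as_rotvec(degrees=True).round(2)
E
python3 - <<'E'
from h import *
s=state();P,R=pose(0,.1685+.12*np.cos(.7),.163+.12*np.sin(.7),40);print(P,R.round(3));print(rel(s,P,R))
print(rel(s,np.array([.5,-.42,.3]),R))
E
```

```text
[ 0.63763115 -0.16391281  0.24030612] [[-0.18   0.96  -0.214]
 [ 0.617  0.279  0.736]
 [ 0.766  0.    -0.643]]
(array([ 0.5211, -0.247 , -0.0141]), array([ 35.92,  40.65, -77.3 ]))
(array([ 0.2936, -0.0662, -0.0742]), array([ 35.92,  40.65, -77.3 ]))
```

Emit:
{"fn": "jog_arm", "kwargs": {
  "series": [
    [0,[0.033,-0.016,-0.015],[2.2,2.5,-4.8]],
    [0,[0.066,-0.031,-0.03],[4.5,5.1,-9.7]],
    [0,[0.099,-0.047,-0.045],[6.7,7.6,-14.5]],
    [0,[0.131,-0.062,-0.06],[9,10.1,-19.3]],
    [0,[0.164,-0.078,-0.065],[11.2,12.7,-24.1]],
    [0,[0.197,-0.093,-0.07],[13.5,15.2,-29]],
    [0,[0.23,-0.109,-0.075],[15.7,17.8,-33.8]],
    [0,[0.262,-0.124,-0.075],[18,20.3,-38.6]]
  ]
}}

```text
time: 0.77
tcp_pos: [0.4492, -0.3788, 0.3027]
ee_rot: [[0.448, 0.893, 0.044], [0.791, -0.418, 0.447], [0.418, -0.166, -0.893]]
ft_force: [0.8, 0.5, 0.3]
grip_width: 0.044
finger_force: 0.0
```

```bash
python3 - <<'E'
from h import *
s=state();P,R=pose(0,.1685+.12*np.cos(.7),.163+.12*np.sin(.7),40);print(s['time'],s['tcp_pos'],s['q'].round(1),s['grip_width'],s['ft_force']);print(rel(s,P,R))
E
```

```text
0.7667 [ 0.44922769 -0.37883737  0.30272064] [ 57.9  37.1 -19.   72.3 -10.2  88.1  15.5] 0.044020458067868834 [0.78032278 0.52710835 0.32363172]
(array([0.2282, 0.0887, 0.1601]), array([ 17.97,  20.36, -38.45]))
```

Emit:
{"fn": "jog_arm", "kwargs": {
  "series": [
    [0,[0.028,0.011,0.015],[2.2,2.5,-4.8]],
    [0,[0.057,0.022,0.03],[4.5,5.1,-9.6]],
    [0,[0.086,0.033,0.05],[6.7,7.6,-14.4]],
    [0,[0.114,0.044,0.07],[9,10.2,-19.2]],
    [0,[0.143,0.055,0.092],[11.2,12.7,-24]],
    [0,[0.171,0.067,0.115],[13.5,15.3,-28.8]],
    [0,[0.2,0.078,0.137],[15.7,17.8,-33.6]],
    [0,[0.228,0.089,0.16],[18,20.4,-38.4]]
  ]
}}

```text
time: 1.43
tcp_pos: [0.6381, -0.1655, 0.2375]
ee_rot: [[-0.177, 0.961, -0.215], [0.616, 0.278, 0.737], [0.767, -0.002, -0.641]]
ft_force: [0.5, -0.7, 0.5]
grip_width: 0.0003
finger_force: 0.0
```

```bash
python3 - <<'E'
from h import *
s=state();P,R=pose(0,.1685+.12*np.cos(.7),.163+.12*np.sin(.7),40);print(s['time'],s['tcp_pos'],s['q'].round(1),s['grip_width'],s['ft_force']);print(rel(s,P,R))
m=camera_model('wrist');im=grab_frame('wrist');cv2.imwrite('pics/w1.png',im[:,:,::-1])
for n,P in dict(ring=[-.1685,0,.163],top=[-.157,0,.183],L=[-.1685,.029,.163],Rr=[-.1685,-.029,.163],h1=[-.18*np.cos(.436),-.18*np.sin(.436),.09],hm1=[-.18*np.cos(.436),.18*np.sin(.436),.09]).items(): print(n,proj(m,stand2w(ST,P))[0].round(1))
E
```

```text
1.4333 [ 0.63807414 -0.16548366  0.23752301] [ 39.4  59.1 -33.4  52.9 -14.  100.8  30.2] 0.00034722556745377743 [ 0.53894647 -0.664792    0.50785303]
(array([ 0.0032,  0.    , -0.0005]), array([-0.02, -0.12, -0.15]))
ring [252.4 183.4]
top [252.4 161.4]
L [223.  183.5]
Rr [281.8 183.3]
h1 [315.6 214.7]
hm1 [189.4 215. ]
```

View pics/w1.png

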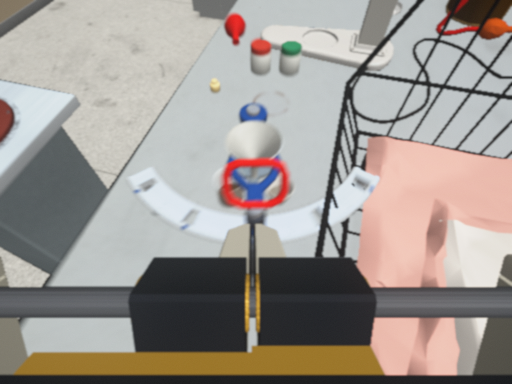

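The wrist view shows the ring outlined at about (222–290, 158–208), close to its predicted position. The finger tips lie just below it. The basket lip passes just outside the target hole near (322,210). I'll refine the ring laterally and work out the insertion.

```bash
python3 - <<'E'
from h import *
s=state();m=camera_model('wrist');im=cv2.cvtColor(cv2.imread('pics/w1.png'),cv2.COLOR_BGR2RGB)
r=red(im)[140:225,205:305];y,x=np.nonzero(r);print(x.min()+205,x.max()+205,y.min()+140,y.max()+140,x.mean()+205,y.mean()+140)
uc=np.array([(x.min()+x.max())/2+205,(y.min()+y.max())/2+140])
T,S=camera_model('top'),camera_model('side')
# refine ring centre: outer bbox of model ring vs mask
q=least_squares(lambda P:np.concatenate([proj(m,P)[0]-uc,proj(T,P)[0]-[267,172],proj(S,P)[0]-[243.5,191.5]]),[.6,-.07,.163]);print(q.x,q.fun.round(2))
q3=least_squares(lambda P:np.r_[proj(m,[P[0],P[1],.163])[0]-uc],[.6,-.07]);print('with z',q3.x, 'tool-frame',s['ee_rot'].T@(np.r_[q3.x,.163]-s['tcp_pos']), s['ee_rot'].T@(q.x-s['tcp_pos']),s['ee_rot'].T@(np.array([.612,-.0758,.163])-s['tcp_pos']))
E
```

```text
222 287 158 208 253.55740432612313 182.98086522462563
[ 0.61585504 -0.07000624  0.16628097] [-0.58  0.16 -1.05 -0.73 -1.52 -0.24]
with z [ 0.61564865 -0.06735889] tool-frame [0.00454853 0.0020389  0.11409018] [0.0054626  0.00145747 0.11001069] [ 0.00011636 -0.00390565  0.10865115]
```

```bash
python3 - <<'E'
from h import *
s=state();print(s['time'],s['tcp_pos'],s['ee_rot'].round(4),s['joint_vel'].round(2),s['q'].round(2))
m=camera_model('wrist');print((s['ee_rot'].T@(m['origin']-s['tcp_pos'])).round(4))
for n,P in dict(ring=[-.1685,0,.163],top=[-.157,0,.183],L=[-.1685,.029,.163],Rr=[-.1685,-.029,.163]).items(): print(n,proj(m,stand2w(ST,P))[0].round(1),(s['ee_rot'].T@(stand2w(ST,P)[0]-s['tcp_pos'])).round(4))
E
```

```text
1.4833 [ 0.64047606 -0.15542877  0.23132797] [[-0.1809  0.9568 -0.2275]
 [ 0.6033  0.2907  0.7427]
 [ 0.7767 -0.0029 -0.6298]] [ 0.64 -1.72  1.71 12.55  1.41 -3.07 -4.2 ] [ 38.83  59.79 -33.78  53.   -14.11 100.66  30.28]
[ 0.0762 -0.0002 -0.1588]
ring [248.3 188.9] [ 1.000e-04 -3.900e-03  1.087e-01]
top [248.2 166.2] [ 0.0229 -0.0038  0.105 ]
L [217.9 188.7] [ 0.0003 -0.0329  0.109 ]
Rr [278.7 189.2] [-0.      0.0251  0.1083]
```

Emit:
{"fn": "jog_arm", "kwargs": {
  "series": [
    [0,[0,0,0],[0,0,0]],
    [0,[0,0,0],[0,0,0]],
    [0,[0,0,0],[0,0,0]],
    [0,[0,0,0],[0,0,0]],
    [0,[0,0,0],[0,0,0]],
    [0,[0,0,0],[0,0,0]],
    [0,[0,0,0],[0,0,0]],
    [0,[0,0,0],[0,0,0]]
  ]
}}

```text
time: 2.15
tcp_pos: [0.6373, -0.1664, 0.2391]
ee_rot: [[-0.175, 0.961, -0.212], [0.619, 0.275, 0.736], [0.766, -0.003, -0.643]]
ft_force: [-0.2, 0.2, 0.3]
grip_width: 0.0005
finger_force: 0.0
```

```bash
cat >> h.py <<'E'
def ringfit(win=None):
    "lateral / height fit of the ring in the wrist picture against ST prediction"
    s=state();m=camera_model('wrist');im=grab_frame('wrist')
    u0=proj(m,stand2w(ST,[-.1685,0,.163]))[0].astype(int)
    r=red(im)[u0[1]-45:u0[1]+45,u0[0]-50:u0[0]+50];y,x=np.nonzero(r)
    bb=[x.min()+u0[0]-50,x.max()+u0[0]-50,y.min()+u0[1]-45,y.max()+u0[1]-45]
    return s,m,im,bb
E
python3 - <<'E'
from h import *
s,m,im,bb=ringfit();cv2.imwrite('pics/w2.png',im[:,:,::-1])
print(s['time'],s['tcp_pos'],s['ee_rot'].round(4),s['joint_vel'].round(2),s['ft_force'].round(2),bb)
P,R=pose(0,.1685+.12*np.cos(.7),.163+.12*np.sin(.7),40);print(rel(s,P,R))
for n,P in dict(out=[-.180+.0,0,.143],top=[-.157,0,.183],L=[-.1685,.033,.163],Rr=[-.1685,-.033,.163]).items(): print(n,proj(m,stand2w(ST,P))[0].round(1))
E
```

```text
2.15 [ 0.6372612  -0.16641625  0.23905204] [[-0.1749  0.9614 -0.2124]
 [ 0.619   0.2751  0.7356]
 [ 0.7656 -0.0028 -0.6433]] [-0.34  0.41 -0.08  0.08 -0.12 -0.04 -0.07] [-0.17  0.19  0.31] [np.int64(221), np.int64(286), np.int64(160), np.int64(209)]
(array([0.0024, 0.001 , 0.001 ]), array([ 0.09,  0.04, -0.29]))
out [253.3 203.8]
top [253.1 161.5]
L [219.9 183.6]
Rr [286.5 183.2]
```

Lateral error is under 1 mm and height is within about 2 mm. I'm inserting along the tool axis, ending 12 mm past the ring plane at the TCP, so the tips are about 20 mm past it.

Emit:
{"fn": "jog_arm", "kwargs": {
  "series": [
    [0,[0,0,0.02],[0,0,0]],
    [0,[0.001,0,0.04],[0,0,0]],
    [0,[0.001,0,0.06],[0,0,0]],
    [0,[0.001,0,0.08],[0,0,0]],
    [0,[0.001,0,0.1],[0,0,0]],
    [0,[0.001,0,0.115],[0,0,0]],
    [0,[0.001,0,0.125],[0,0,0]],
    [0,[0.001,0,0.131],[0,0,0]]
  ]
}}

```text
time: 2.87
tcp_pos: [0.6088, -0.0679, 0.1546]
ee_rot: [[-0.175, 0.961, -0.215], [0.618, 0.277, 0.736], [0.767, -0.004, -0.642]]
ft_force: [0.4, -0.8, 0.7]
grip_width: 0.0005
finger_force: 0.0
```

Emit:
{"fn": "jog_arm", "kwargs": {
  "series": [
    [0,[0,0,0],[0,0,0]],
    [0,[0,0,0],[0,0,0]],
    [0,[0,0,0],[0,0,0]],
    [0,[0,0,0],[0,0,0]],
    [0,[0,0,0],[0,0,0]],
    [0,[0,0,0],[0,0,0]],
    [0,[0,0,0],[0,0,0]],
    [0,[0,0,0],[0,0,0]]
  ]
}}

```text
time: 3.53
tcp_pos: [0.6094, -0.069, 0.1551]
ee_rot: [[-0.175, 0.961, -0.213], [0.618, 0.276, 0.736], [0.766, -0.003, -0.643]]
ft_force: [0.5, -1.1, 0.2]
grip_width: 0.0005
finger_force: 0.0
```

```bash
python3 - <<'E'
from h import *
s,m,im,bb=ringfit();cv2.imwrite('pics/w3.png',im[:,:,::-1])
print(s['time'],s['tcp_pos'],s['ft_force'].round(2),s['joint_vel'].round(1),bb,s['q'].round(1))
R=s['ee_rot'];print('ring in tool',R.T@(stand2w(ST,[-.1685,0,.163])[0]-s['tcp_pos']),'up in tool',R.T@[0,0,1])
print(proj(m,stand2w(ST,[[-.1685,0,.163],[-.157,0,.183]])))
E
```

```text
3.5333 [ 0.609406   -0.06898712  0.15514137] [ 0.49 -1.06  0.21] [ 0.  -0.  -0.1  0.2 -0.  -0.  -0.1] [np.int64(203), np.int64(302), np.int64(206), np.int64(285)] [ 37.9  57.6 -34.3  73.2 -14.8  80.9  32.7]
ring in tool [ 0.00136333  0.00057977 -0.01060478] up in tool [ 0.7660937  -0.00299722 -0.64272191]
[[253.56135304 245.01021638]
 [253.4562629  209.2409992 ]]
```

View pics/w3.png

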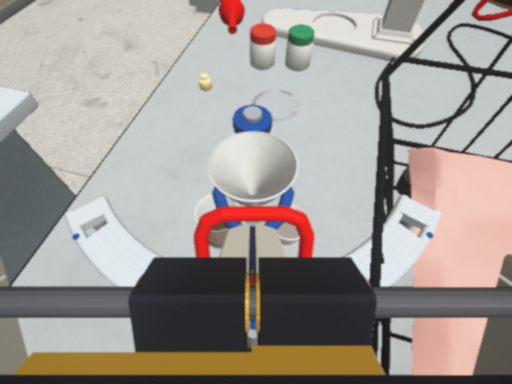

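The fingers are through the ring opening, under the top bar (about row 215), and nothing is pinched. I'm moving up along tool x to meet the bar.

Emit:
{"fn": "jog_arm", "kwargs": {
  "series": [
    [0,[0.002,0,0],[0,0,0]],
    [0,[0.004,0,0],[0,0,0]],
    [0,[0.006,0,0],[0,0,0]],
    [0,[0.008,0,0],[0,0,0]],
    [0,[0.01,0,0],[0,0,0]],
    [0,[0.011,0,0],[0,0,0]],
    [0,[0.012,0,0],[0,0,0]],
    [0,[0.012,0,0],[0,0,0]]
  ]
}}

```text
time: 4.25
tcp_pos: [0.6074, -0.0621, 0.1636]
ee_rot: [[-0.175, 0.961, -0.213], [0.62, 0.275, 0.735], [0.765, -0.003, -0.644]]
ft_force: [0.2, -1.0, -1.9]
grip_width: 0.0007
finger_force: 1.0
```

Emit:
{"fn": "jog_arm", "kwargs": {
  "series": [
    [0,[0.002,0,-0.001],[0,0,0]],
    [0,[0.004,0,-0.003],[0,0,0]],
    [0,[0.005,0,-0.004],[0,0,0]],
    [0,[0.006,0,-0.005],[0,0,0]],
    [0,[0.007,0,-0.006],[0,0,0]],
    [0,[0.008,0,-0.007],[0,0,0]],
    [0,[0.008,0,-0.007],[0,0,0]],
    [0,[0.008,0,-0.007],[0,0,0]]
  ]
}}

```text
time: 4.92
tcp_pos: [0.6071, -0.062, 0.1747]
ee_rot: [[-0.175, 0.961, -0.214], [0.619, 0.276, 0.735], [0.766, -0.004, -0.643]]
ft_force: [-0.7, -1.6, -5.2]
grip_width: 0.0006
finger_force: 2.4
```

```bash
python3 - <<'E'
from h import *
s=state();m=camera_model('wrist');im=grab_frame('wrist');cv2.imwrite('pics/w4.png',im[:,:,::-1])
r=red(im)[150:300,180:330];y,x=np.nonzero(r);bb=[x.min()+180,x.max()+180,y.min()+150,y.max()+150]
print(s['time'],s['tcp_pos'],s['ft_force'].round(2),bb)
R=s['ee_rot'];
for d in(0,.01,.02): print(d,'bar in tool',(R.T@(stand2w(ST,[-.157,0,.183+d])[0]-s['tcp_pos'])).round(4),proj(m,stand2w(ST,[-.157,0,.183+d]))[0].round(1))
E
```

```text
4.9167 [ 0.60712565 -0.06203617  0.17466109] [-0.75 -1.63 -5.18] [np.int64(196), np.int64(312), np.int64(226), np.int64(257)]
0 bar in tool [ 0.0044  0.0008 -0.0077] [253.9 237.8]
0.01 bar in tool [ 0.0121  0.0008 -0.0141] [254.  229.9]
0.02 bar in tool [ 0.0197  0.0007 -0.0206] [254.  221.2]
```

The pin is lifting: -5.2 N puts it about 9–10 mm up. Another 9 mm to go.

Emit:
{"fn": "jog_arm", "kwargs": {
  "series": [
    [0,[0.002,0,-0.0015],[0,0,0]],
    [0,[0.004,0,-0.003],[0,0,0]],
    [0,[0.005,0,-0.004],[0,0,0]],
    [0,[0.006,0,-0.005],[0,0,0]],
    [0,[0.007,0,-0.006],[0,0,0]],
    [0,[0.007,0,-0.006],[0,0,0]],
    [0,[0.007,0,-0.006],[0,0,0]],
    [0,[0.007,0,-0.006],[0,0,0]]
  ]
}}

```text
time: 5.63
tcp_pos: [0.6074, -0.0619, 0.1839]
ee_rot: [[-0.175, 0.961, -0.213], [0.619, 0.276, 0.736], [0.766, -0.003, -0.643]]
ft_force: [0.1, -3.9, -5.9]
grip_width: 0.0002
finger_force: 3.0
```

```bash
python3 - <<'E'
from h import *
s=state();m=camera_model('wrist');im=grab_frame('wrist');cv2.imwrite('pics/w5.png',im[:,:,::-1])
r=red(im)[150:300,180:330];y,x=np.nonzero(r);print([x.min()+180,x.max()+180,y.min()+150,y.max()+150])
print(s['time'],s['tcp_pos'],s['ft_force'].round(2),s['ft_torque'].round(2),s['q'].round(1))
p=stand2w([0,0,-ST[2]],[s['tcp_pos']-[ST[0],ST[1],0]])[0];print('tcp in stand',p)
R=s['ee_rot'];P0=s['tcp_pos']
for d in(.01,.02): print(d,(R.T@(stand2w(ST,[-.157,0,.183+d])[0]-P0)).round(4),proj(m,stand2w(ST,[-.157,0,.183+d]))[0].round(1))
# arc about post from present pose
for a in np.linspace(0,.436+.0,17)[1:]:
    Q=Ro.from_rotvec([0,0,a]).as_matrix();c=np.array([ST[0],ST[1],0])
    t,w=rel(s,c+Q@(P0-c),Q@R);print(round(a,3),t,w)
E
```

```text
[np.int64(195), np.int64(312), np.int64(226), np.int64(257)]
5.6333 [ 0.60738238 -0.06192577  0.18393159] [ 0.12 -3.87 -5.88] [-2.08 -0.66  0.18] [ 37.8  55.4 -34.9  73.3 -15.7  82.3  31.3]
tcp in stand [-0.15390416  0.00054526  0.18393159]
0.01 [ 0.005   0.0005 -0.0082] [253.4 237.3]
0.02 [ 0.0126  0.0005 -0.0146] [253.5 229.4]
0.027 [0.     0.0042 0.    ] [ 1.2  -0.01 -1.  ]
0.054 [0.0002 0.0084 0.0002] [ 2.39 -0.01 -2.01]
0.082 [0.0004 0.0126 0.0004] [ 3.59 -0.02 -3.01]
0.109 [0.0006 0.0167 0.0007] [ 4.78 -0.02 -4.01]
0.136 [0.001  0.0209 0.0011] [ 5.98 -0.03 -5.02]
0.164 [0.0014 0.0251 0.0015] [ 7.18 -0.03 -6.02]
0.191 [0.0019 0.0292 0.0021] [ 8.37 -0.04 -7.03]
0.218 [0.0024 0.0333 0.0027] [ 9.57 -0.04 -8.03]
0.245 [0.0031 0.0374 0.0035] [10.76 -0.05 -9.03]
0.272 [0.0038 0.0414 0.0043] [ 11.96  -0.05 -10.04]
0.3 [0.0045 0.0454 0.0052] [ 13.16  -0.06 -11.04]
0.327 [0.0054 0.0494 0.0062] [ 14.35  -0.06 -12.04]
0.354 [0.0063 0.0534 0.0072] [ 15.55  -0.07 -13.05]
0.382 [0.0073 0.0573 0.0084] [ 16.74  -0.07 -14.05]
0.409 [0.0083 0.0612 0.0096] [ 17.94  -0.08 -15.05]
0.436 [0.0094 0.065  0.0109] [ 19.14  -0.08 -16.06]
```

The pin is about 19 mm up and clear of the hole. I'm swinging the first half of the arc.

Emit:
{"fn": "jog_arm", "kwargs": {
  "series": [
    [0,[0,0.003,0],[0.9,0,-0.7]],
    [0,[0.0001,0.007,0.0001],[2,0,-1.7]],
    [0,[0.0003,0.0115,0.0003],[3.3,0,-2.8]],
    [0,[0.0006,0.0165,0.0007],[4.7,0,-4]],
    [0,[0.001,0.021,0.0011],[6,0,-5]],
    [0,[0.0015,0.0255,0.0016],[7.3,0,-6.1]],
    [0,[0.002,0.03,0.0022],[8.6,0,-7.2]],
    [0,[0.0024,0.0333,0.0027],[9.6,0,-8]]
  ]
}}

```text
time: 6.35
tcp_pos: [0.6392, -0.0491, 0.1836]
ee_rot: [[-0.305, 0.878, -0.369], [0.566, 0.479, 0.671], [0.766, -0.004, -0.643]]
ft_force: [1.8, -3.2, -6.1]
grip_width: 0.0007
finger_force: 3.5
```

Emit:
{"fn": "jog_arm", "kwargs": {
  "series": [
    [0,[0,0.003,0],[0.9,0,-0.7]],
    [0,[0.0001,0.007,0.0001],[2,0,-1.7]],
    [0,[0.0003,0.0115,0.0003],[3.3,0,-2.8]],
    [0,[0.0006,0.0165,0.0007],[4.7,0,-4]],
    [0,[0.001,0.021,0.0011],[6,0,-5]],
    [0,[0.0014,0.025,0.0015],[7.1,0,-6]],
    [0,[0.0018,0.028,0.002],[8,0,-6.7]],
    [0,[0.0018,0.028,0.002],[8,0,-6.7]]
  ]
}}

```text
time: 7.02
tcp_pos: [0.6634, -0.0326, 0.1832]
ee_rot: [[-0.403, 0.778, -0.482], [0.501, 0.629, 0.594], [0.766, -0.002, -0.643]]
ft_force: [3.1, -3.0, -5.4]
grip_width: 0.0004
finger_force: 4.0
```

```bash
python3 - <<'E'
from h import *
s=state();m=camera_model('wrist');im=grab_frame('wrist');cv2.imwrite('pics/w6.png',im[:,:,::-1])
r=red(im)[150:300,150:360];y,x=np.nonzero(r);bb=[x.min()+150,x.max()+150,y.min()+150,y.max()+150];print(bb)
print(s['time'],s['tcp_pos'],s['ft_force'].round(2),s['joint_vel'].round(1),s['q'].round(1))
p=stand2w([0,0,-ST[2]],[s['tcp_pos']-[ST[0],ST[1],0]])[0];print('tcp in stand',p,'ang',np.arctan2(-p[1],-p[0]),'r',np.hypot(*p[:2]))
for a in (.36,.38,.4,.42,.436,.45):
    print(a,[proj(m,stand2w(ST,[-r*np.cos(a),-r*np.sin(a),z+.019]))[0].round(1) for r,z in ((.157,.183),(.1685,.163))])
E
```

```text
[np.int64(195), np.int64(313), np.int64(226), np.int64(257)]
7.0167 [ 0.66337778 -0.03259055  0.18318656] [ 3.14 -2.97 -5.4 ] [ 1.1 -0.7  0.1  1.2 -1.6 -1.  -0.5] [ 24.1  65.9 -35.4  45.6  -6.2 107.3  36.7]
tcp in stand [-0.14138447 -0.06141681  0.18318656] ang 0.4098018926287895 r 0.1541479579898098
0.36 [array([239.4, 229.6]), array([239.6, 263.3])]
0.38 [array([245.3, 229.7]), array([245.5, 263.5])]
0.4 [array([251.1, 229.7]), array([251.3, 263.5])]
0.42 [array([257. , 229.7]), array([257.2, 263.4])]
0.436 [array([261.7, 229.5]), array([261.9, 263.3])]
0.45 [array([265.8, 229.4]), array([266.1, 263.1])]
```

View pics/w6.png

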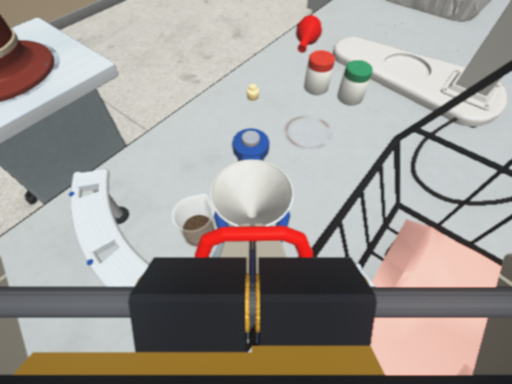

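The ring rides centred on the fingers (bbox centre 254 px), which puts the arm at about 0.41 rad. Moving the last 0.026 rad, then lowering.

Emit:
{"fn": "jog_arm", "kwargs": {
  "series": [
    [0,[0,0.0015,0],[0.4,0,-0.3]],
    [0,[0.0001,0.003,0.0001],[0.8,0,-0.6]],
    [0,[0.0001,0.004,0.0001],[1.1,0,-0.9]],
    [0,[0.0001,0.004,0.0001],[1.1,0,-0.9]],
    [0,[0.0001,0.004,0.0001],[1.1,0,-0.9]],
    [0,[0.0001,0.004,0.0001],[1.1,0,-0.9]],
    [0,[0.0001,0.004,0.0001],[1.1,0,-0.9]],
    [0,[0.0001,0.004,0.0001],[1.1,0,-0.9]]
  ]
}}

```text
time: 7.73
tcp_pos: [0.6655, -0.0307, 0.184]
ee_rot: [[-0.414, 0.762, -0.497], [0.491, 0.647, 0.583], [0.766, -0.003, -0.642]]
ft_force: [3.0, -4.3, -5.5]
grip_width: 0.0008
finger_force: 4.1
```

```bash
cat >> h.py <<'E'
def chk(name,d=.019):
    s=state();m=camera_model('wrist');im=grab_frame('wrist');cv2.imwrite(f'pics/{name}.png',im[:,:,::-1])
    r=red(im)[150:300,150:360];y,x=np.nonzero(r);print('bbox',x.min()+150,x.max()+150,y.min()+150,y.max()+150)
    p=stand2w([0,0,-ST[2]],[s['tcp_pos']-[ST[0],ST[1],0]])[0]
    print(s['time'],s['tcp_pos'].round(4),s['ft_force'].round(2),s['q'].round(1),'ang',np.arctan2(-p[1],-p[0]).round(4),'r',np.hypot(*p[:2]).round(4))
    u=(x.min()+x.max())/2+150
    f=lambda a:proj(m,stand2w(ST,[-.157*np.cos(a),-.157*np.sin(a),.183+d]))[0]
    a=least_squares(lambda a:f(a[0])[0]-u,[.43]).x[0];print('ring angle',a,'top bar row expected',f(a)[1])
E
python3 -c "
from h import *
chk('w7')"
```

```text
bbox 195 313 226 257
7.7333 [ 0.6655 -0.0307  0.184 ] [ 2.96 -4.34 -5.5 ] [ 23.3  66.5 -35.4  43.8  -5.7 108.9  37.1] ang 0.4285 r 0.1541
ring angle 0.42838649097200976 top bar row expected 230.4438909127636
```

Emit:
{"fn": "jog_arm", "kwargs": {
  "series": [
    [0,[0,0.0014,0],[0.4,0,-0.3]],
    [0,[0,0.0014,0],[0.4,0,-0.3]],
    [0,[-0.002,0.0014,0.0017],[0.4,0,-0.3]],
    [0,[-0.004,0.0014,0.0034],[0.4,0,-0.3]],
    [0,[-0.006,0.0014,0.005],[0.4,0,-0.3]],
    [0,[-0.008,0.0014,0.0067],[0.4,0,-0.3]],
    [0,[-0.009,0.0014,0.0075],[0.4,0,-0.3]],
    [0,[-0.009,0.0014,0.0075],[0.4,0,-0.3]]
  ]
}}

```text
time: 8.45
tcp_pos: [0.6665, -0.0298, 0.1724]
ee_rot: [[-0.418, 0.756, -0.503], [0.487, 0.654, 0.579], [0.767, -0.003, -0.642]]
ft_force: [2.7, -5.2, -5.2]
grip_width: 0.0004
finger_force: 3.8
```

```bash
python3 -c "
from h import *
chk('w8',.007)"
```

```text
bbox 195 313 226 257
8.45 [ 0.6665 -0.0298  0.1724] [ 2.66 -5.23 -5.18] [ 23.   67.4 -35.3  43.7  -5.2 108.6  37.8] ang 0.437 r 0.154
ring angle 0.43679634612643603 top bar row expected 230.8832269015068
```

The ring has followed the fingers down to about 7.5 mm, below rail level, so the pin is entering the hole. I'm lowering the rest and centring the fingers in the opening.

Emit:
{"fn": "jog_arm", "kwargs": {
  "series": [
    [0,[-0.002,0,0.0017],[0,0,0]],
    [0,[-0.004,0,0.0034],[0,0,0]],
    [0,[-0.006,0,0.005],[0,0,0]],
    [0,[-0.008,0,0.0055],[0,0,0]],
    [0,[-0.011,0,0.0055],[0,0,0]],
    [0,[-0.014,0,0.0055],[0,0,0]],
    [0,[-0.016,0,0.0055],[0,0,0]],
    [0,[-0.016,0,0.0055],[0,0,0]]
  ]
}}

```text
time: 9.17
tcp_pos: [0.6696, -0.0334, 0.157]
ee_rot: [[-0.417, 0.755, -0.505], [0.485, 0.655, 0.579], [0.769, -0.003, -0.64]]
ft_force: [-0.8, 0.5, -0.3]
grip_width: 0.0007
finger_force: 0.0
```

```bash
python3 - <<'E'
from h import *
chk('w9',0)
s=state();R=s['ee_rot'];a=.436
for n,r,z in(('c',.1685,.163),('top',.157,.183)):print(n,(R.T@(stand2w(ST,[-r*np.cos(a),-r*np.sin(a),z])[0]-s['tcp_pos'])).round(4))
E
```

```text
bbox 194 314 212 286
9.1667 [ 0.6696 -0.0334  0.157 ] [-0.76  0.48 -0.3 ] [ 22.9  68.8 -35.   42.8  -4.7 108.6  38.6] ang 0.4366 r 0.1588
ring angle 0.4366946976051806 top bar row expected 215.56606075469213
c [-0.0016  0.0001 -0.0112]
top [ 0.0212 -0.0001 -0.0151]
```

View pics/w9.png

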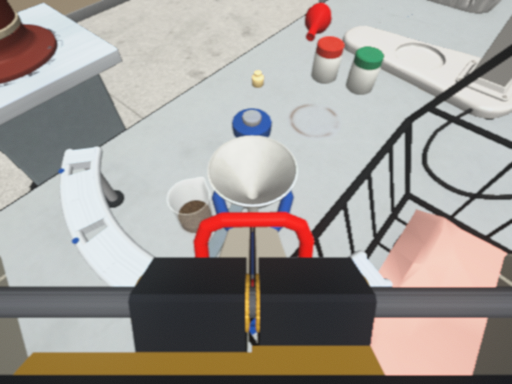

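The ring's top bar sits where a fully seated pin puts it: row about 216.5 seen against 215.6 expected for a pin fully down, and about 205 if it were resting on the rail. Arm angle is 0.437. The fingers are free. Retracting with a slight yaw back to stay off joint 6's limit.

Emit:
{"fn": "jog_arm", "kwargs": {
  "series": [
    [0,[0,0,-0.003],[-0.8,0,0.6]],
    [0,[0,0,-0.007],[-1.6,0,1.3]],
    [0,[0,0,-0.012],[-2.7,0,2.2]],
    [0,[0,0,-0.017],[-3.8,0,3.2]],
    [0,[0,0,-0.022],[-5.2,0,4.3]],
    [0,[0,0,-0.027],[-6.4,0,5.3]],
    [0,[0,0,-0.032],[-7.7,0,6.4]],
    [0,[0,0,-0.036],[-7.7,0,6.4]]
  ]
}}

```text
time: 9.88
tcp_pos: [0.6879, -0.0574, 0.1805]
ee_rot: [[-0.325, 0.861, -0.392], [0.555, 0.509, 0.658], [0.766, -0.004, -0.643]]
ft_force: [0.5, 0.1, -0.6]
grip_width: 0.0007
finger_force: 0.0
```

```bash
python3 - <<'E'
from h import *
chk('w10',0)
s=state();R=s['ee_rot'];a=.436
for n,r,z in(('c',.1685,.163),('top',.157,.183)):print(n,(R.T@(stand2w(ST,[-r*np.cos(a),-r*np.sin(a),z])[0]-s['tcp_pos'])).round(4))
print(s['finger_force'],R.T@[0,0,1],R.T@[0,-1,0])
E
```

```text
bbox 201 298 186 257
9.8833 [ 0.6879 -0.0574  0.1805] [ 0.5   0.14 -0.59] [ 26.2  67.1 -34.7  42.6  -8.8 105.6  32.5] ang 0.4257 r 0.1889
ring angle 0.445860350543044 top bar row expected 192.12754808871162
c [-0.0005 -0.0022  0.0271]
top [ 0.0221 -0.0044  0.0229]
0.0 [ 0.76570398 -0.003003   -0.64318613] [-0.55428901 -0.51036274 -0.65749036]
```

Emit:
{"fn": "jog_arm", "kwargs": {
  "series": [
    [0,[0,0,-0.01],[-1.4,0,1.1]],
    [0,[0,0,-0.02],[-2.7,0,2.2]],
    [0,[0,0,-0.03],[-4,0,3.4]],
    [0,[0,0,-0.04],[-5.4,0,4.5]],
    [0,[0,0,-0.05],[-6.7,0,5.6]],
    [0,[0,0,-0.06],[-8,0,6.7]],
    [0,[0,0,-0.07],[-9.4,0,7.9]],
    [0,[0,0,-0.08],[-10.7,0,9]]
  ]
}}

```text
time: 10.6
tcp_pos: [0.7198, -0.1088, 0.2318]
ee_rot: [[-0.181, 0.958, -0.222], [0.617, 0.287, 0.733], [0.766, -0.004, -0.643]]
ft_force: [0.6, 0.5, 0.7]
grip_width: 0.0001
finger_force: 0.0
```

Emit:
{"fn": "jog_arm", "kwargs": {
  "series": [
    [0,[0,0,0],[0,0,0]],
    [0,[0,0,0],[0,0,0]],
    [0,[0,0,0],[0,0,0]],
    [0,[0,0,0],[0,0,0]],
    [0,[0,0,0],[0,0,0]],
    [0,[0,0,0],[0,0,0]],
    [0,[0,0,0],[0,0,0]],
    [0,[0,0,0],[0,0,0]]
  ]
}}

```text
time: 11.27
tcp_pos: [0.7195, -0.1077, 0.2309]
ee_rot: [[-0.183, 0.957, -0.225], [0.616, 0.291, 0.732], [0.766, -0.004, -0.643]]
ft_force: [-0.0, -0.4, -1.2]
grip_width: 0.0003
finger_force: 0.0
```

```bash
python3 - <<'E'
from h import *
s=state();m=camera_model('wrist');W=grab_frame('wrist');s2=camera_model('side');I=grab_frame('side')
c=np.zeros((600,800,3),np.uint8)
c[:384,:512]=W
b=cv2.resize(I[165:255,205:305],(288,259),interpolation=cv2.INTER_CUBIC);c[:259,512:]=b
old=cv2.cvtColor(cv2.imread('pics/side0.png'),cv2.COLOR_BGR2RGB);c[259:518,512:]=cv2.resize(old[165:255,205:305],(288,259),interpolation=cv2.INTER_CUBIC)
cv2.imwrite('pics/f1.png',c[:,:,::-1])
print(s['time'],s['tcp_pos'],s['ft_force'].round(2),s['joint_vel'].round(1),s['q'].round(1))
a=.436
for d in(0,.012):
  f=lambda r,z,y=0:stand2w(ST,[-r*np.cos(a)+y*np.sin(a),-r*np.sin(a)-y*np.cos(a),z+d])[0]
  print(d,[proj(q,f(*k))[0].round(1) for q in(m,s2) for k in((.157,.187),(.180,.139),(.1685,.163,.033),(.1685,.163,-.033))])
def bb(im,u):
  u=u.astype(int);r=red(im)[u[1]-30:u[1]+30,u[0]-40:u[0]+40];y,x=np.nonzero(r);print(x.min()+u[0]-40,x.max()+u[0]-40,y.min()+u[1]-30,y.max()+u[1]-30)
d=0;bb(W,proj(m,f(.1685,.163))[0]);
E
```

```text
11.2667 [ 0.71946552 -0.10765237  0.2308897 ] [-0.03 -0.39 -1.24] [ 0.1 -0.1  0.  -0.1  0.1  0.1 -0. ] [ 30.1  65.7 -34.2  36.9 -13.9 105.6  23.4]
0 [array([222.2, 169.1]), array([235. , 216.1]), array([260.9, 181.9]), array([195.3, 206.4]), array([228.1, 190.1]), array([225.7, 198.4]), array([220.1, 196.3]), array([233.6, 192.3])]
0.012 [array([221. , 160.5]), array([234.4, 210. ]), array([261.1, 174.4]), array([193. , 199.4]), array([228. , 187.5]), array([225.6, 195.9]), array([220. , 193.7]), array([233.5, 189.8])]
193 263 165 222
```

View pics/f1.png

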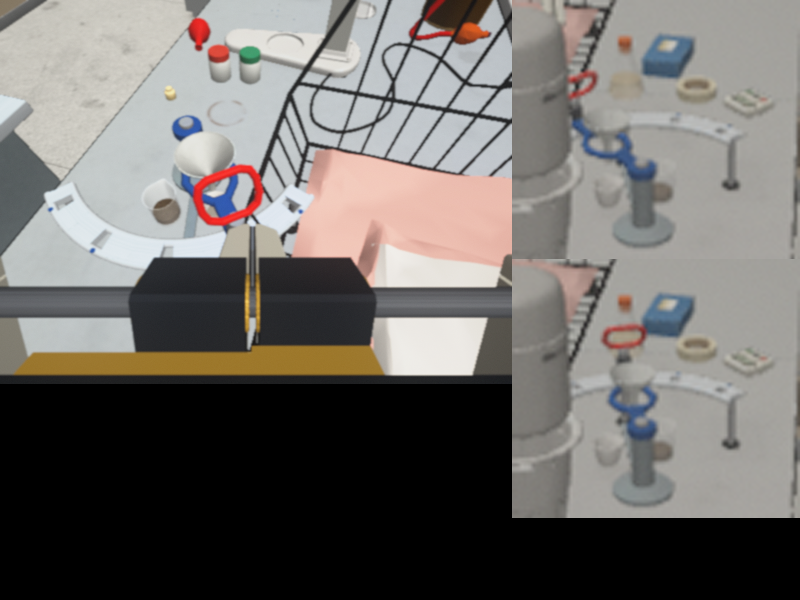

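The final pictures show the arm swung to the crucible side with the funnel over the crucible and the vessels unmoved. The ring's offset from the seated prediction (-3.6 px) matches the one before lifting (-3.2 px), so the pin is fully down. The robot is clear.

```bash
python3 -c "
from workcell import job_done
print(job_done())"
```

```text
the job is handed in; nothing more can be done
None
```

The job is handed in: the pin was lifted by its ring, the arm swung one hole to +0.436 so the funnel stands over the crucible, and the camera shows the pin fully seated, the vessels unmoved and the robot clear, after about 11.3 s of robot time.

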